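Open the child-resistant cap of a solvent tin

ROBOT

A 6-joint arm with a two-finger parallel gripper is mounted at the origin on the work surface. World frame = base frame: x ahead of the robot, y to its left, z up, the work surface at z = 0. Lengths are in m, angles in rad, forces in N, time in s.
With the tool pointing down it reaches from about 0.15 to 0.775 m from the base axis. Payload 6.1 kg.
Tool frame: the origin (TCP) lies midway between the tips of the shut fingers; the grasp point (between the pads) lies 19 mm behind it; y points along the fingers, x is the direction in which the jaws open and shut, and the axes are right-handed (so a half turn about y gives the same grasp; the last joint's range is limited). The gripper opens to 85 mm and grips with 20 to 120 N. Pads are 22 mm wide; open, the fingers measure 114 mm over their backs; the gripper's body (76 mm by 85 mm) begins 54 mm behind the grasp point. The pads swing forward as they close: fully open they stand 13 mm farther back than shut.
Start: joints at [1.262, 0.126, -0.04, 1.405, 0, 1.571], TCP at [0.16, 0.5, 0.231] pointing down, gripper open.
Joint ranges: [-2.72, 2.72], [-0.95, 1.95], [-1.27, 1.35], [-1.78, 2.02], [-1.46, 1.47], [-3.14, 3.14]. Speed limits (rad/s): [2.39, 2.39, 3.01, 3.14, 3.14, 3.14].

INTERFACE

Orientations are given as a rotation vector (axis times angle).
In Python, from station import sense, imaging, robot gives the robot as it stands.
- The arm moves only by the tool drive_tool, never from a script. Its argument "deltas" is a list of rows, each a list of 7 numbers: the turn, a rotation vector about the tool's x, y, z in degrees, then the shift along the tool's x, y, z in m, then the opening, from 0 (shut) to 1 (fully open). In form: [[rx, ry, rz, dx, dy, dz, fingers], ...]. A call has 1 to 20 rows; each row shifts and turns the commanded pose from where the row before left it, along the tool's axes as they then stand; what a row does not reach is not made up. A row lasts 1/10 s, in which the tool goes at most 50 mm and 8.59 degrees, less where a joint would pass 70% of its speed; a pose out of reach is approached as far as the arm can. A call with a gripper value outside its range is refused whole. The fingers move at their own pace and stop on an object; the grip force is fixed at half the most. Time passes only in rows, so rows that do not move let the fingers close. It gives the time, the measured TCP pose, the force and the opening at its end, in the units of the state.
- sense(): the state, without advancing time (a new reading comes with each control period).
- imaging.camera(name): name is "scene" or "top" or "wrist"; returns a dict with "image" (420x560x3 uint8, blue, green, red), "vertical_fov" (degrees; the focal length in pixels is half the picture's height over the tangent of half this angle, whatever the lens; pixels are square), "cx", "cy" (the principal point, pixels), "camera_from_world" (4x4, takes a point from world to camera coordinates); the wrist camera has in their place "hand_eye" (4x4, takes a point from camera to tool coordinates, whose origin is the TCP and whose axes are the tool frame's). Camera axes: x right, y down, z forward; pixel columns grow to the right and rows downward; lengths in m; the calibration is good to about 2 mm. A picture is of the moment at which its call begins: read the wrist's pose just before it. There is no depth.
- robot.finish_job(): hands the job in, once; it reports no verdict.
The state is a dict: "clock": time; "q": joint angles; "joint_velocities": joint speeds; "joint_efforts": joint torques, N m; "position": TCP position; "eef_rot": TCP orientation; "contact_force": force on the tool from outside, world axes, zero at the start; "ft_torque": the same for the moment, N m; "width": opening from 0.0 (shut) to 1.0 (fully open).
Only numpy, scipy, OpenCV 4.12 (cv2) and the standard library are available. Lean on these libraries where they do the work, as an engineer would, in place of code of your own. Each camera call takes 0.05 s, during which the arm holds its last target. There are 200 camera calls.

TASK

Open the solvent tin that stands in the plywood cradle: press its child-resistant cap down and, keeping it pressed, turn it anticlockwise until it comes free, leaning on it no harder than it needs and never forcing it up while it is still threaded. Then lift the cap off and set it down (do not drop it) right way up in the moulded-fibre tray, and let go. Leave the pail, the round can and the scraper where they are and do not push the tray about.

Things in the scene. Friction and masses are not known exactly. Their poses are not given: they have to be found in the camera images.
- tin: oblong steel 1 litre solvent tin, 115 x 70 x 140 mm, white panel, in a plywood cradle (160 x 115 x 42 mm) screwed to the bench, so it can neither slide nor turn. Origin: centre of the cradle's underside on the bench; x along the tin's long side, z up. Its flat top is 152 mm up (seam 153). The neck stands on the top, 22 mm from the centre towards +x; nothing else stands there.
- tin_mouth (a point): centre of the neck's rim, 177.5 mm above the tin's origin, z up. Neck 27 mm wide with a right-hand three-start quick thread, 35 mm over all. Turned anticlockwise from above (+ about z) the inner cap climbs 2.6 mm in its first 50 deg, is free to lift from 58 to 100 deg and meets a stop at 104 deg. Before that the thread holds it. A sprung seal disc in the mouth pushes the closed cap up with 10 N.
- cap: white ribbed round child-resistant cap, 46 mm in diameter, 28 mm high, about 50 g, closed on the neck at the start. Origin: on its axis at the skirt's lower edge, 16.5 mm below tin_mouth and 9 mm above the tin's top when closed; z up. Two pieces: the outer shell, which one grips, rides on a spring over a threaded inner cap (this pose is the inner cap's, the shell spins about it).
- cap_top (a point): centre of the shell's flat top, 28 mm above the cap's origin. The shell goes down 4.3 mm on the inner cap: 4 N starts it, after 2.3 mm (11 N) the teeth begin to touch, 17 N has it fully down; then the whole cap gives 0.5 to 0.8 mm more. A steady press of 16 to 22 N carries the inner cap round (0.2 to 0.5 N m); below about 13 N the shell only ratchets round it. More than 25 N can damage the neck.
- cap_teeth (a point): hidden inside: centre of the crown of 12 teeth on the inner cap, 20 mm above its origin, 30 deg apart. The shell has the same teeth, at an unknown phase. Not pressed, the shell slips round; lightly pressed, it clicks over the teeth. A press may first land tooth on tooth; the shell drops in while it is turned. Up to 30 deg of turn is lost before the inner cap follows.
- tray: loose open tray of tan moulded fibre, 230 (x) x 180 (y) x 42 mm, walls and floor 6 mm thick, 450 g. Origin: centre of its underside; its inner floor is 6 mm above the origin.
- pail: white open mixing pail, 150 mm across the rim, 150 mm high; origin at the centre of its underside. Bystander.
- round_can: round closed steel can, 86 mm in diameter, 105 mm high; origin at the centre of its underside. Bystander.
- scraper: flat scraper with a black handle, 210 mm long, lying on the bench; its x axis runs along it. Bystander.
Mind the look-alikes: they are no part of the job. What is meant by the cap is not purple or red, and is the smaller of those in its own colour.

How it is judged:
On the way, in this order (a step that is already met when the one before it is completed fails the run):
1. the cap has been turned free on the neck (its threaded inner part by 50 degrees or more) while it still sits there (angle between the x axis of cap and the x axis of tin, either way round above 0.87 rad and horizontal distance between cap and tin_mouth below 0.006 m and z of cap in the frame of tin_mouth below -0.01 m), for 0.1 s.
2. the cap has been lifted clear of the neck (z of cap in the frame of tin_mouth above 0.005 m), for 0.1 s.
3. the cap stands on the tray's floor while the fingers still hold it (x of cap in the frame of tray between -0.092 and 0.092 m and y of cap in the frame of tray between -0.067 and 0.067 m and z of cap in the frame of tray between 0 and 0.012 m and contact force between the fingers and cap above 0.5 N), for 0.1 s.
At the end, for the whole second after the job is handed in: the cap rests right way up (within 7 degrees) on the inner floor of the tray (its underside within 6 mm of the floor, its axis within 92 mm of the tray's centre along x and 67 mm along y), at rest and released (x of cap in the frame of tray between -0.092 and 0.092 m and y of cap in the frame of tray between -0.067 and 0.067 m and z of cap in the frame of tray between 0 and 0.012 m and angle between cap's own z axis and vertical below 0.12 rad and linear speed of cap below 0.01 m/s); the robot touches nothing.
It fails at once if the cap is pressed onto, pulled at or jammed against the tin's neck with more than 40 N (contact force between cap and tin above 40 N).
It fails at once if a bystander is moved by more than 30 mm (distance of any of pail, round_can, scraper from where it was at the start of the episode above 0.03 m).
It fails at once if the tray is pushed more than 40 mm (distance of tray from where it was at the start of the episode above 0.04 m).
It also fails if it takes over 61 s, if anything falls off the work surface, if the arm or the gripper's body presses on something with over 40 N, if the wrist force passes 120 N, or if a joint passes its speed limit or range.

## Working session

There is one attempt and no reset: what is moved stays moved. The work goes in short steps, Python scripts to look and compute and a tool call to move; the robot and the scene stay as the last step left them, time stands still between calls to the robot, and variables do not carry over. Pictures are saved under pics/ and viewed, about 8 in all and at most 12, crops included, and the job is handed in when it is done.

Besides the shell and the picture viewer there is one more tool, called after "Call:" by a JSON object that holds its "name" and its "arguments". drive_tool: Moves the arm, as the interface text tells. Its arguments: {"type":"object","properties":{"deltas":{"type":"array"}},"required":["deltas"]}

```bash
mkdir -p pics
cat > h.py <<'E'
import numpy as np,cv2
from station import sense,imaging,robot
from scipy.spatial.transform import Rotation as R
def cam(n):
    s=sense();c=imaging.camera(n)
    h=c["image"].shape[0];f=h/2/np.tan(np.radians(c["vertical_fov"])/2)
    if n=="wrist":
        T=np.eye(4);T[:3,:3]=R.from_rotvec(s["eef_rot"]).as_matrix();T[:3,3]=s["position"]
        W=T@np.array(c["hand_eye"])
    else: W=np.linalg.inv(np.array(c["camera_from_world"]))
    return c["image"],(f,c["cx"],c["cy"],W)
def ray(k,u,v):
    f,cx,cy,W=k;d=W[:3,:3]@np.array([(u-cx)/f,(v-cy)/f,1]);return W[:3,3],d
def atz(k,u,v,z):
    o,d=ray(k,u,v);return o+d*(z-o[2])/d[2]
def proj(k,p):
    f,cx,cy,W=k;q=np.linalg.inv(W)@np.append(p,1);return f*q[0]/q[2]+cx,f*q[1]/q[2]+cy
E
python3 - <<'E'
from h import *
import pickle
d={}
for n in("scene","top","wrist"):
    im,k=cam(n);d[n]=(im,k);cv2.imwrite(f"pics/{n}.png",im);print(n,k[0],k[1:3],k[3].round(3).tolist())
pickle.dump(d,open("d.pkl","wb"))
s=sense();print(s)
cv2.imwrite("pics/all.png",np.hstack([cv2.resize(d[n][0],None,fx=.714,fy=.714) for n in("scene","top")]))
E
```

```text
scene 471.3759971646173 (275.7399609010359, 209.68427225120436) [[0.787, 0.501, -0.36, 1.094], [0.617, -0.628, 0.475, -0.675], [0.012, -0.596, -0.803, 1.285], [0.0, 0.0, 0.0, 1.0]]
top 516.3608515218464 (276.8727851713172, 213.86941232278255) [[0.014, -0.985, 0.174, 0.357], [-1.0, -0.015, -0.008, 0.0], [0.011, -0.174, -0.985, 1.366], [0.0, 0.0, 0.0, 1.0]]
wrist 329.2683527592312 (277.2111806327671, 215.8016408350161) [[0.304, 0.904, 0.302, 0.082], [0.953, -0.288, -0.098, 0.524], [-0.001, 0.317, -0.948, 0.373], [0.0, 0.0, 0.0, 1.0]]
{'clock': 0.15, 'q': array([ 1.26203177e+00,  1.26252014e-01, -4.03932619e-02,  1.40542921e+00,
       -3.64659201e-05,  1.57080071e+00]), 'joint_velocities': array([ 0.00096412, -0.00035009,  0.00119005,  0.00160914, -0.00043774,
        0.00124905]), 'joint_efforts': array([-1.50943629e-04, -4.36271560e+01,  3.53151584e+01,  1.34480224e-02,
       -8.36464142e-05, -2.28599411e-06]), 'position': array([0.15944557, 0.49984746, 0.23069393]), 'eef_rot': array([-1.34039903, -0.97807401,  0.97975072]), 'contact_force': array([ 0.73459153, -0.05914178, -0.27943077]), 'ft_torque': array([-0.02664021,  0.0187603 , -0.03760113]), 'width': 0.9943228875152855}
```

View pics/scene.png

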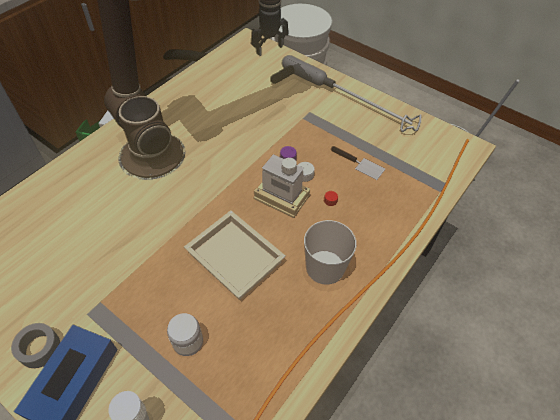

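View pics/top.png

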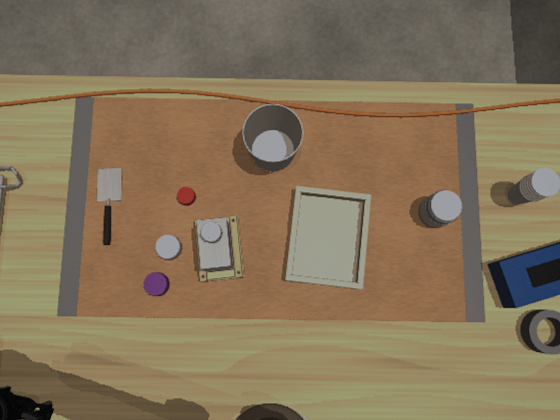

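Scene view: the cap on the tin is at scene (289,165) and top (210,231). Look-alikes are a larger white cap on the bench or a block (scene (307,171), top (168,247)), a purple one (scene (288,154), top (156,284)) and a red one (scene (331,198), top (186,196)). I choose the cap on the tin's neck and check it in one close crop.

Run:
```python
from h import *
import pickle
d=pickle.load(open("d.pkl","rb"))
a=d["scene"][0][140:220,240:340];b=d["top"][0][190:290,140:250]
a=cv2.resize(a,(400,320),interpolation=cv2.INTER_CUBIC);b=cv2.resize(b,(396,360),interpolation=cv2.INTER_CUBIC)
a=cv2.copyMakeBorder(a,0,40,0,0,0)
cv2.imwrite("pics/crop1.png",np.hstack([a,b]))
kt=d["top"][1];ks=d["scene"][1]
def tri(ut,us):
    A=[];B=[]
    for k,u in((kt,ut),(ks,us)):
        o,r=ray(k,*u);r/=np.linalg.norm(r);P=np.eye(3)-np.outer(r,r);A.append(P);B.append(P@o)
    return np.linalg.lstsq(np.vstack(A),np.hstack(B),rcond=None)[0]
print("cap top tri",tri((210,231),(289,162)))
print("cap top atz",atz(kt,210,231,.189))
for u in((198,281),(242,276),(236,217)):print("cradle",atz(kt,*u,.042))
for u in((297,188),(371,194),(363,288),(287,281)):print("tray rim",atz(kt,*u,.042))
print(atz(kt,168,247,.02),atz(kt,444,206,.105),atz(kt,272,135,.15))
```

```text
cap top tri [0.52151992 0.14329835 0.19187801]
cap top atz [0.52207535 0.14380834 0.189     ]
cradle [0.41403987 0.18757478 0.042     ]
cradle [0.42824787 0.07614821 0.042     ]
cradle [0.58046218 0.09557886 0.042     ]
tray rim [ 0.66020635 -0.06249639  0.042     ]
tray rim [ 0.64715577 -0.25706823  0.042     ]
tray rim [ 0.40223578 -0.23222667  0.042     ]
tray rim [ 0.41720656 -0.03866249  0.042     ]
[0.5020086  0.27243974 0.02      ] [ 0.60559041 -0.42678171  0.105     ] [0.76791104 0.00498315 0.15      ]
```

View pics/crop1.png

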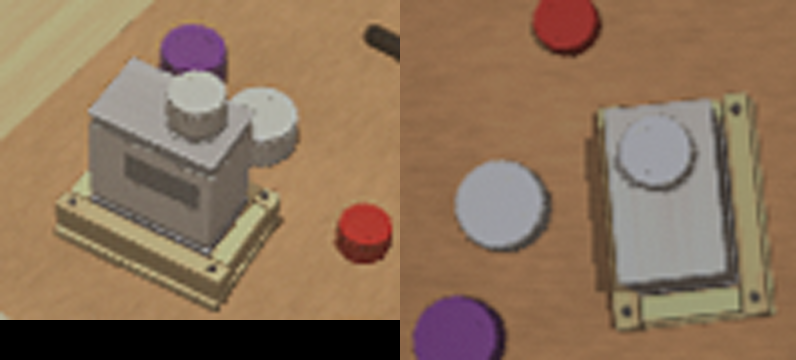

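The crop confirms it: the smaller white ribbed cap is on the tin's neck, centred at top (210.8,231.7). The larger white disc beside the tin is the look-alike. Tin yaw is about 7°, the cap is at about (0.521,0.142), and the tray centre is about (0.532,-0.148).

Run:
```python
from h import *
import pickle
d=pickle.load(open("d.pkl","rb"))
print(atz(d["top"][1],210.8,231.7,.189))
s=sense();M=R.from_rotvec(s["eef_rot"]).as_matrix();print(M.round(3))
print("yaw tool x",np.degrees(np.arctan2(M[1,0],M[0,0])))
t=np.array([.521,.143,.27]);print("delta tool",M.T@(t-s["position"]))
c=imaging.camera("wrist");print(np.array(c["hand_eye"]).round(3))
```

```text
[0.52047986 0.14191434 0.189     ]
[[ 0.304 -0.    -0.953]
 [ 0.953 -0.001  0.304]
 [-0.001 -1.    -0.   ]]
yaw tool x 72.30884294377944
delta tool [-0.23015028 -0.03899541 -0.45289832]
[[ 1.    -0.    -0.    -0.   ]
 [ 0.    -0.317  0.948 -0.143]
 [-0.    -0.948 -0.317  0.081]
 [ 0.     0.     0.     1.   ]]
```

Call:
{"name": "drive_tool", "arguments": {"deltas": [[0, 0, 0, -0.0153, -0.0026, -0.0302, 1], [0, 0, 0, -0.0153, -0.0026, -0.0302, 1], [0, 0, 0, -0.0153, -0.0026, -0.0302, 1], [0, 0, 0, -0.0153, -0.0026, -0.0302, 1], [0, 0, 0, -0.0153, -0.0026, -0.0302, 1], [0, 0, 0, -0.0153, -0.0026, -0.0302, 1], [0, 0, 0, -0.0153, -0.0026, -0.0302, 1], [0, 0, 0, -0.0153, -0.0026, -0.0302, 1], [0, 0, 0, -0.0153, -0.0026, -0.0302, 1], [0, 0, 0, -0.0153, -0.0026, -0.0302, 1], [0, 0, 0, -0.0153, -0.0026, -0.0302, 1], [0, 0, 0, -0.0153, -0.0026, -0.0302, 1], [0, 0, 0, -0.0153, -0.0026, -0.0302, 1], [0, 0, 0, -0.0153, -0.0026, -0.0302, 1], [0, 0, 0, -0.0153, -0.0026, -0.0302, 1], [0, 0, 0, 0, 0, 0, 1], [0, 0, 0, 0, 0, 0, 1]]}}

```text
clock: 1.9
position: [0.5215, 0.1433, 0.2698]
eef_rot: [-1.34, -0.977, 0.978]
contact_force: [-0.5, 0.2, -0.8]
width: 1.002
```

Run:
```python
from h import *
s=sense();print(s["q"].round(3),s["position"],s["contact_force"])
im,k=cam("wrist");cv2.imwrite("pics/w1.png",im);print(proj(k,[.5205,.142,.189]))
import pickle;pickle.dump((im,k),open("w1.pkl","wb"))
```

```text
[0.268 0.161 0.086 1.496 0.    0.579] [0.52150226 0.14334862 0.26980609] [-0.51949354  0.24607341 -0.79415704]
(np.float64(275.5493705782321), np.float64(223.94966419931274))
```

View pics/w1.png

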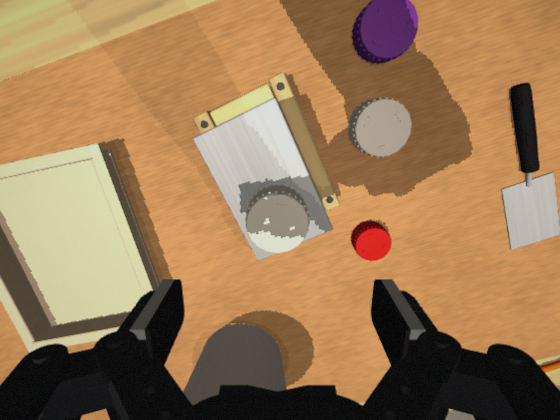

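Run:
```python
from h import *
import pickle
im,k=pickle.load(open("w1.pkl","rb"))
p=atz(k,278,221.5,.189);print(p)
for q in ((246,221),(309,221),(278,193),(278,252)):print(atz(k,*q,.189))
s=sense();M=R.from_rotvec(s["eef_rot"]).as_matrix()
print("delta tool",M.T@(np.r_[p[:2],.189]-s["position"]))
c=im[180:270,235:325];cv2.imwrite("pics/w1c.png",cv2.resize(c,None,fx=6,fy=6,interpolation=cv2.INTER_CUBIC))
```

```text
[0.51925613 0.14425539 0.189     ]
[0.5118547  0.12245237 0.189     ]
[0.52571083 0.1656045  0.189     ]
[0.49913039 0.1507039  0.189     ]
[0.54212833 0.13692688 0.189     ]
delta tool [-0.00019768  0.08095766  0.00173323]
```

View pics/w1c.png

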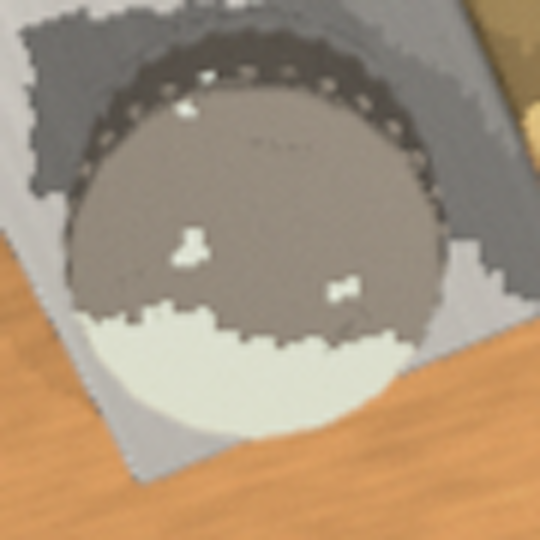

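The cap's top circle fits at wrist pixel (277.7,223.2), about 0.3 mm from the jaw mid-plane. I'll descend and then close in steps.

Call:
{"name": "drive_tool", "arguments": {"deltas": [[0, 0, 0, 0, 0.02, 0.0005, 1], [0, 0, 0, 0, 0.02, 0, 1], [0, 0, 0, 0, 0.02, 0, 1], [0, 0, 0, 0, 0.02, 0, 1], [0, 0, 0, 0, 0.015, 0, 0.8], [0, 0, 0, 0, 0.01, 0, 0.7], [0, 0, 0, 0, 0.004, 0, 0.62], [0, 0, 0, 0, 0, 0, 0.62], [0, 0, 0, 0, 0, 0, 0.62], [0, 0, 0, 0, 0, 0, 0.62]]}}

```text
clock: 2.95
position: [0.5213, 0.1442, 0.1622]
eef_rot: [-1.34, -0.98, 0.978]
contact_force: [-0.4, 0.2, -0.3]
width: 0.614
```

Call:
{"name": "drive_tool", "arguments": {"deltas": [[0, 0, 0, 0, 0, 0, 0.58], [0, 0, 0, 0, 0, 0, 0.57], [0, 0, 0, 0, 0, 0, 0.57]]}}

```text
clock: 3.25
position: [0.521, 0.1439, 0.1615]
eef_rot: [-1.34, -0.979, 0.978]
contact_force: [0.9, -0.1, -0.6]
width: 0.57
```

Call:
{"name": "drive_tool", "arguments": {"deltas": [[0, 0, 0, 0, 0, 0, 0.56], [0, 0, 0, 0, 0, 0, 0.56]]}}

```text
clock: 3.45
position: [0.5209, 0.1439, 0.1613]
eef_rot: [-1.34, -0.979, 0.979]
contact_force: [-0.1, 0.4, 0.9]
width: 0.56
```

Call:
{"name": "drive_tool", "arguments": {"deltas": [[0, 0, 0, 0, 0, 0, 0.55], [0, 0, 0, 0, 0, 0, 0.55]]}}

```text
clock: 3.65
position: [0.5208, 0.1438, 0.1613]
eef_rot: [-1.34, -0.978, 0.979]
contact_force: [-0.9, -1.9, 1.3]
width: 0.554
```

Call:
{"name": "drive_tool", "arguments": {"deltas": [[0, 0, 0, 0, 0, 0, 0.54], [0, 0, 0, 0, 0, 0, 0.54]]}}

```text
clock: 3.85
position: [0.5207, 0.1435, 0.1614]
eef_rot: [-1.34, -0.978, 0.979]
contact_force: [-0.7, -3.6, 1.3]
width: 0.541
```

Call:
{"name": "drive_tool", "arguments": {"deltas": [[0, 0, 0, -0.0005, 0, 0, 0.54], [0, 0, 0, 0, 0, 0, 0.54]]}}

```text
clock: 4.05
position: [0.5207, 0.1435, 0.1614]
eef_rot: [-1.34, -0.979, 0.979]
contact_force: [-0.7, -2.5, 1.8]
width: 0.538
```

Call:
{"name": "drive_tool", "arguments": {"deltas": [[0, 0, 0, 0, 0, 0, 0.53], [0, 0, 0, 0, 0, 0, 0.53]]}}

```text
clock: 4.25
position: [0.5208, 0.1435, 0.1614]
eef_rot: [-1.34, -0.979, 0.979]
contact_force: [-2.2, -3.3, 2.7]
width: 0.531
```

Call:
{"name": "drive_tool", "arguments": {"deltas": [[0, 0, 0, -0.0005, 0, 0, 0.52], [0, 0, 0, 0, 0, 0, 0.5], [0, 0, 0, 0, 0, 0, 0.5]]}}

```text
clock: 4.55
position: [0.5207, 0.1434, 0.1616]
eef_rot: [-1.339, -0.98, 0.978]
contact_force: [-2.4, -0.2, 3.9]
width: 0.519
```

Call:
{"name": "drive_tool", "arguments": {"deltas": [[0, 0, 0, 0, 0, 0, 0.4], [0, 0, 0, 0, 0, 0, 0.2], [0, 0, 0, 0, 0, 0, 0]]}}

```text
clock: 4.85
position: [0.5207, 0.1433, 0.1614]
eef_rot: [-1.339, -0.979, 0.978]
contact_force: [-1.3, 1.1, 4.4]
width: 0.52
```

Call:
{"name": "drive_tool", "arguments": {"deltas": [[0, 0, 0, 0, 0.001, 0, 0], [0, 0, 0, 0, 0.001, 0, 0], [0, 0, 0, 0, 0, 0, 0], [0, 0, 0, 0, 0, 0, 0]]}}

```text
clock: 5.25
position: [0.5208, 0.1434, 0.16]
eef_rot: [-1.339, -0.98, 0.978]
contact_force: [-2.6, 0.2, 8.0]
width: 0.519
```

Call:
{"name": "drive_tool", "arguments": {"deltas": [[0, 0, 0, 0, 0.001, 0, 0], [0, 0, 0, 0, 0, 0, 0], [0, 0, 0, 0, 0, 0, 0]]}}

```text
clock: 5.55
position: [0.5208, 0.1434, 0.1592]
eef_rot: [-1.339, -0.98, 0.978]
contact_force: [-3.2, 0.7, 9.2]
width: 0.52
```

Call:
{"name": "drive_tool", "arguments": {"deltas": [[0, 0, 0, 0, 0.001, 0, 0], [0, 0, 0, 0, 0.0005, 0, 0], [0, 0, 0, 0, 0, 0, 0], [0, 0, 0, 0, 0, 0, 0]]}}

```text
clock: 5.95
position: [0.5208, 0.1434, 0.1582]
eef_rot: [-1.34, -0.98, 0.977]
contact_force: [-3.4, -0.1, 11.5]
width: 0.522
```

Call:
{"name": "drive_tool", "arguments": {"deltas": [[0, 0, 0, 0, 0.001, 0, 0], [0, 0, 0, 0, 0, 0, 0], [0, 0, 0, 0, 0, 0, 0]]}}

```text
clock: 6.25
position: [0.5209, 0.1434, 0.158]
eef_rot: [-1.34, -0.981, 0.977]
contact_force: [-6.2, 0.1, 16.3]
width: 0.524
```

Call:
{"name": "drive_tool", "arguments": {"deltas": [[0, -2, 0, 0, 0, 0, 0], [0, -2, 0, 0, 0, 0, 0], [0, -2, 0, 0, 0, 0, 0], [0, 0, 0, 0, 0, 0, 0]]}}

```text
clock: 6.65
position: [0.5215, 0.1434, 0.1581]
eef_rot: [-1.3, -1.061, 1.055]
contact_force: [-3.1, 0.9, 14.8]
width: 0.52
```

Call:
{"name": "drive_tool", "arguments": {"deltas": [[0, -2, 0, 0, 0, 0, 0], [0, -2, 0, 0, 0, 0, 0], [0, -2, 0, 0, 0, 0, 0], [0, 0, 0, 0, 0, 0, 0]]}}

```text
clock: 7.05
position: [0.5216, 0.1434, 0.1583]
eef_rot: [-1.256, -1.14, 1.133]
contact_force: [-4.3, -1.3, 17.0]
width: 0.518
```

```bash
python3 -c "
from h import *
s=sense();print(s['q'],s['ft_torque'],s['contact_force'],s['position'])"
```

```text
[ 2.68186302e-01  1.61629193e-01 -1.57490179e-01  1.24742874e+00
  9.11682574e-05  3.66739557e-01] [-0.00143629  0.74423122  0.04000288] [-4.27037917 -1.29583978 17.04989027] [0.5216048  0.14336832 0.15834132]
```

Call:
{"name": "drive_tool", "arguments": {"deltas": [[0, -2, 0, 0, 0, 0, 0], [0, -2, 0, 0, 0, 0, 0], [0, -2, 0, 0, 0, 0, 0], [0, 0, 0, 0, 0, 0, 0]]}}

```text
clock: 7.45
position: [0.5216, 0.1434, 0.1578]
eef_rot: [-1.208, -1.217, 1.211]
contact_force: [-2.8, 1.0, 14.0]
width: 0.517
```

Call:
{"name": "drive_tool", "arguments": {"deltas": [[0, -2, 0, 0, 0, 0, 0], [0, -2, 0, 0, 0, 0, 0], [0, -2, 0, 0, 0, 0, 0], [0, 0, 0, 0, 0, 0, 0]]}}

```text
clock: 7.85
position: [0.5216, 0.1434, 0.1577]
eef_rot: [-1.157, -1.293, 1.288]
contact_force: [-2.2, 0.2, 12.3]
width: 0.519
```

```bash
python3 -c "
from h import *
s=sense();print(s['q'],s['ft_torque'],s['contact_force'],s['position'])"
```

```text
[ 2.68195956e-01  1.62318170e-01 -1.58156015e-01  1.24678223e+00
  8.89174288e-05  1.57313727e-01] [-0.02455028  0.48893193  0.00073314] [-2.17913808  0.17383476 12.3464297 ] [0.52156243 0.14336141 0.1576666 ]
```

Call:
{"name": "drive_tool", "arguments": {"deltas": [[0, 0, 0, 0, 0.001, 0, 0], [0, 0, 0, 0, 0.0005, 0, 0], [0, 0, 0, 0, 0, 0, 0], [0, 0, 0, 0, 0, 0, 0]]}}

```text
clock: 8.25
position: [0.5216, 0.1434, 0.1566]
eef_rot: [-1.157, -1.293, 1.287]
contact_force: [-4.6, 0.7, 15.6]
width: 0.515
```

Call:
{"name": "drive_tool", "arguments": {"deltas": [[0, 0, 0, 0, 0.0006, 0, 0], [0, 0, 0, 0, 0, 0, 0], [0, 0, 0, 0, 0, 0, 0]]}}

```text
clock: 8.55
position: [0.5216, 0.1433, 0.1564]
eef_rot: [-1.158, -1.294, 1.287]
contact_force: [-4.0, -0.0, 17.2]
width: 0.519
```

Call:
{"name": "drive_tool", "arguments": {"deltas": [[0, -2, 0, 0, 0.0003, 0, 0], [0, -2, 0, 0, 0, 0, 0], [0, -2, 0, 0, 0, 0, 0], [0, 0, 0, 0, 0, 0, 0]]}}

```text
clock: 8.95
position: [0.5217, 0.1433, 0.1564]
eef_rot: [-1.102, -1.37, 1.363]
contact_force: [-5.3, 0.4, 19.3]
width: 0.52
```

```bash
python3 -c "
from h import *
s=sense();print(s['q'],s['ft_torque'],s['contact_force'],s['position'])"
```

```text
[ 2.68160636e-01  1.61892375e-01 -1.61509166e-01  1.24270826e+00
  1.96366603e-06  5.25849062e-02] [-0.12982284  0.99590751  0.05122759] [-5.26291393  0.42877354 19.3117649 ] [0.52165952 0.14334163 0.15637784]
```

Call:
{"name": "drive_tool", "arguments": {"deltas": [[0, -2, 0, 0, 0, 0, 0], [0, -2, 0, 0, -0.0001, 0, 0], [0, -2, 0, 0, -0.0001, 0, 0], [0, 0, 0, 0, 0, 0, 0]]}}

```text
clock: 9.35
position: [0.5219, 0.1434, 0.1564]
eef_rot: [-1.044, -1.445, 1.438]
contact_force: [-3.7, 0.1, 17.9]
width: 0.522
```

Call:
{"name": "drive_tool", "arguments": {"deltas": [[0, -2, 0, 0, -0.0001, 0, 0], [0, -2, 0, 0, -0.0001, 0, 0], [0, -2, 0, 0, -0.0001, 0, 0], [0, 0, 0, 0, 0, 0, 0]]}}

```text
clock: 9.75
position: [0.522, 0.1435, 0.1567]
eef_rot: [-0.981, -1.519, 1.512]
contact_force: [-3.3, 0.5, 18.5]
width: 0.52
```

```bash
python3 -c "
from h import *
s=sense();print(s['q'],s['ft_torque'],s['contact_force'],s['position'])"
```

```text
[ 2.68156938e-01  1.62063332e-01 -1.60543085e-01  1.24296107e+00
  1.07672111e-04 -1.56709868e-01] [-0.0246262   0.58857839 -0.04599967] [-3.30561824  0.48656302 18.53542787] [0.52202188 0.14347151 0.15672487]
```

Call:
{"name": "drive_tool", "arguments": {"deltas": [[0, -3, 0, 0, -0.00015, 0, 0], [0, -3, 0, 0, -0.00015, 0, 0], [0, -3, 0, 0, -0.00015, 0, 0], [0, -3, 0, 0, -0.00015, 0, 0], [0, 0, 0, 0, 0, 0, 0]]}}

```text
clock: 10.25
position: [0.5221, 0.1435, 0.1574]
eef_rot: [-0.843, -1.664, 1.657]
contact_force: [-2.5, -0.2, 18.1]
width: 0.516
```

```bash
python3 -c "
from h import *
s=sense();print(s['q'],s['ft_torque'],s['contact_force'],s['position'])"
```

```text
[ 2.68159353e-01  1.61804756e-01 -1.59270943e-01  1.24420345e+00
  6.92512876e-05 -3.66534948e-01] [-0.06990888  0.58652794 -0.05104072] [-2.47286272 -0.20640932 18.05476004] [0.52211629 0.14348704 0.15744177]
```

Call:
{"name": "drive_tool", "arguments": {"deltas": [[0, -3, 0, 0, -0.00015, 0, 0], [0, -3, 0, 0, -0.00015, 0, 0], [0, -3, 0, 0, -0.00015, 0, 0], [0, -3, 0, 0, -0.00015, 0, 0], [0, 0, 0, 0, 0, 0, 0]]}}

```text
clock: 10.75
position: [0.5221, 0.1436, 0.1581]
eef_rot: [-0.689, -1.803, 1.796]
contact_force: [-2.1, 0.0, 17.5]
width: 0.521
```

Call:
{"name": "drive_tool", "arguments": {"deltas": [[0, -3, 0, 0, -0.00015, 0, 0], [0, -3, 0, 0, -0.00015, 0, 0], [0, -3, 0, 0, -0.00015, 0, 0], [0, -3, 0, 0, -0.00015, 0, 0], [0, 0, 0, 0, 0, 0, 0]]}}

```text
clock: 11.25
position: [0.5222, 0.144, 0.1588]
eef_rot: [-0.516, -1.937, 1.929]
contact_force: [-2.1, 1.7, 17.3]
width: 0.522
```

Call:
{"name": "drive_tool", "arguments": {"deltas": [[0, -3, 0, 0, -0.0001, 0, 0], [0, -3, 0, 0, 0, 0, 0], [0, -3, 0, 0, 0, 0, 0], [0, 0, 0, 0, 0, 0, 0]]}}

```text
clock: 11.65
position: [0.5222, 0.144, 0.1588]
eef_rot: [-0.374, -2.031, 2.024]
contact_force: [-2.9, 1.1, 16.5]
width: 0.515
```

Call:
{"name": "drive_tool", "arguments": {"deltas": [[0, -3, 0, 0, 0, 0, 0], [0, -3, 0, 0, 0, 0, 0], [0, -3, 0, 0, 0, 0, 0], [0, 0, 0, 0, 0, 0, 0]]}}

```text
clock: 12.05
position: [0.5221, 0.1439, 0.1587]
eef_rot: [-0.221, -2.12, 2.114]
contact_force: [-2.4, 2.0, 16.9]
width: 0.521
```

```bash
python3 -c "
from h import *
s=sense();print(s['q'],s['ft_torque'],s['contact_force'],s['position'])"
```

```text
[ 2.68405653e-01  1.61507555e-01 -1.56797031e-01  1.24677677e+00
  1.04865542e-03 -1.09959764e+00] [0.36815708 0.51284332 0.02579122] [-2.42105217  1.95701333 16.87205532] [0.52211542 0.14392528 0.15872474]
```

Call:
{"name": "drive_tool", "arguments": {"deltas": [[0, -3, 0, 0, 0, 0, 0], [0, -3, 0, 0, 0, 0, 0], [0, -3, 0, 0, 0, 0, 0], [0, -3, 0, 0, 0, 0, 0], [0, 0, 0, 0, 0, 0, 0]]}}

```text
clock: 12.55
position: [0.5221, 0.1438, 0.1587]
eef_rot: [-0.002, 2.218, -2.213]
contact_force: [-2.3, 1.4, 16.7]
width: 0.519
```

Call:
{"name": "drive_tool", "arguments": {"deltas": [[0, 0, 0, 0, -0.002, 0, 0], [0, 0, 0, 0, -0.002, 0, 0], [0, 0, 0, 0, -0.002, 0, 0], [0, 0, 0, 0, -0.001, 0, 0], [0, 0, 0, 0, 0, 0, 0]]}}

```text
clock: 13.05
position: [0.521, 0.143, 0.1628]
eef_rot: [-0.005, 2.218, -2.219]
contact_force: [1.4, 0.1, 2.7]
width: 0.516
```

Call:
{"name": "drive_tool", "arguments": {"deltas": [[0, 0, 0, 0, -0.001, 0, 0], [0, 0, 0, 0, -0.001, 0, 0], [0, 0, 0, 0, 0, 0, 0]]}}

```text
clock: 13.35
position: [0.5201, 0.1428, 0.1642]
eef_rot: [-0.007, 2.219, -2.22]
contact_force: [0.4, -0.1, -0.1]
width: 0.519
```

Call:
{"name": "drive_tool", "arguments": {"deltas": [[0, 0, 0, 0, -0.001, 0, 0], [0, 0, 0, 0, -0.001, 0, 0], [0, 0, 0, 0, 0, 0, 0]]}}

```text
clock: 13.65
position: [0.5206, 0.143, 0.1669]
eef_rot: [-0.006, 2.219, -2.219]
contact_force: [-0.0, -0.2, -1.6]
width: 0.518
```

Call:
{"name": "drive_tool", "arguments": {"deltas": [[0, 0, 0, 0, -0.002, 0, 0], [0, 0, 0, 0, -0.002, 0, 0], [0, 0, 0, 0, 0, 0, 0]]}}

```text
clock: 13.95
position: [0.5208, 0.1431, 0.1712]
eef_rot: [-0.005, 2.219, -2.218]
contact_force: [0.3, -0.2, -0.5]
width: 0.52
```

Call:
{"name": "drive_tool", "arguments": {"deltas": [[0, 0, 0, 0, -0.01, 0, 0], [0, 0, 0, 0, -0.015, 0, 0], [0, 0, 0, 0, -0.02, 0, 0], [0, 0, 0, 0, -0.02, 0, 0], [0, 0, 0, 0, 0, 0.01, 0], [0, 0, 0, -0.001, 0, 0.025, 0], [0, 0, 0, -0.001, 0, 0.025, 0], [0, 0, 0, -0.001, 0, 0.03, 0], [0, 0, 0, -0.001, 0, 0.03, 0], [0, 0, 0, -0.001, 0, 0.03, 0], [0, 0, 0, -0.001, 0, 0.03, 0], [0, 0, 0, -0.001, 0, 0.03, 0], [0, 0, 0, -0.001, 0, 0.03, 0], [0, 0, 0, -0.001, 0, 0.025, 0], [0, 0, 0, -0.001, 0, 0.016, 0], [0, 0, 0, -0.001, 0, 0.01, 0], [0, 0, 0, 0, 0, 0, 0], [0, 0, 0, 0, 0, 0, 0]]}}

```text
clock: 15.75
position: [0.5331, -0.1474, 0.2356]
eef_rot: [-0.007, 2.219, -2.218]
contact_force: [-0.8, -0.3, -0.2]
width: 0.518
```

Run:
```python
from h import *
s=sense();print(s['q'].round(3),s['contact_force'],s['position'])
a,ka=cam("scene");b,kb=cam("wrist")
u,v=map(int,proj(ka,s["position"]));print(u,v)
c=cv2.resize(a[v-80:v+70,u-90:u+90],(504,420),interpolation=cv2.INTER_CUBIC)
cv2.imwrite("pics/h1.png",np.hstack([c,b])[:, :1064][:, ::1] if 0 else cv2.resize(np.hstack([c,b]),(800,316)))
```

```text
[-0.27   0.18   0.034  1.425  0.    -1.846] [-0.81637901 -0.25793749 -0.22905426] [ 0.53309127 -0.14741026  0.23564705]
229 214
```

View pics/h1.png

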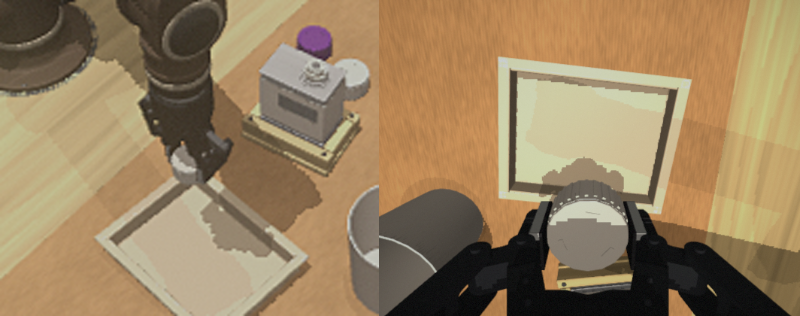

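The cap is in the fingers, level, and the neck is bare. I'll check the tray centre from the wrist view's rim corners at (500,57), (691,80), (661,212) and (500,198).

Run:
```python
from h import *
b,k=cam("wrist")
P=[atz(k,(x-379)/.752,y/.752,.042) for x,y in((500,57),(691,80),(661,212),(500,198))];print(np.round(P,3),np.mean(P,0))
```

```text
[[ 0.644 -0.255  0.042]
 [ 0.4   -0.229  0.042]
 [ 0.42  -0.036  0.042]
 [ 0.664 -0.059  0.042]] [ 0.53196567 -0.1448124   0.042     ]
```

Call:
{"name": "drive_tool", "arguments": {"deltas": [[0, 0, 0, 0, 0.02, 0, 0], [0, 0, 0, 0, 0.03, 0, 0], [0, 0, 0, 0, 0.03, 0, 0], [0, 0, 0, 0, 0.03, 0, 0], [0, 0, 0, 0, 0.03, 0, 0], [0, 0, 0, 0, 0.03, 0, 0], [0, 0, 0, 0, 0.02, 0, 0], [0, 0, 0, 0, 0.015, 0, 0], [0, 0, 0, 0, 0.01, 0, 0], [0, 0, 0, 0, 0, 0, 0], [0, 0, 0, 0, 0, 0, 0]]}}

```text
clock: 17.0
position: [0.5335, -0.1477, 0.0214]
eef_rot: [-0.006, 2.218, -2.218]
contact_force: [-0.3, -0.9, -0.5]
width: 0.513
```

Tray centre confirmed at about (0.532,-0.146). I'll lower slowly to touch.

Call:
{"name": "drive_tool", "arguments": {"deltas": [[0, 0, 0, 0, 0.003, 0, 0], [0, 0, 0, 0, 0.003, 0, 0], [0, 0, 0, 0, 0.003, 0, 0], [0, 0, 0, 0, 0.002, 0, 0], [0, 0, 0, 0, 0, 0, 0], [0, 0, 0, 0, 0, 0, 0]]}}

```text
clock: 17.6
position: [0.5331, -0.1479, 0.0098]
eef_rot: [-0.006, 2.219, -2.219]
contact_force: [-0.1, 0.3, -0.1]
width: 0.513
```

Call:
{"name": "drive_tool", "arguments": {"deltas": [[0, 0, 0, 0, 0.001, 0, 0], [0, 0, 0, 0, 0.001, 0, 0], [0, 0, 0, 0, 0, 0, 0], [0, 0, 0, 0, 0, 0, 0]]}}

```text
clock: 18.0
position: [0.5331, -0.1479, 0.0078]
eef_rot: [-0.006, 2.219, -2.219]
contact_force: [0.2, 0.1, -2.1]
width: 0.514
```

Call:
{"name": "drive_tool", "arguments": {"deltas": [[0, 0, 0, 0, 0.001, 0, 0], [0, 0, 0, 0, 0, 0, 0], [0, 0, 0, 0, 0, 0, 0]]}}

```text
clock: 18.3
position: [0.5331, -0.1479, 0.0068]
eef_rot: [-0.006, 2.219, -2.219]
contact_force: [0.3, 0.2, -0.4]
width: 0.518
```

Call:
{"name": "drive_tool", "arguments": {"deltas": [[0, 0, 0, 0, 0.001, 0, 0], [0, 0, 0, 0, 0, 0, 0], [0, 0, 0, 0, 0, 0, 0]]}}

```text
clock: 18.6
position: [0.5332, -0.1479, 0.0064]
eef_rot: [-0.005, 2.218, -2.219]
contact_force: [-3.5, 1.5, 5.5]
width: 0.52
```

Call:
{"name": "drive_tool", "arguments": {"deltas": [[0, 0, 0, 0, 0.001, 0, 0], [0, 0, 0, 0, 0, 0, 0], [0, 0, 0, 0, 0, 0, 0]]}}

```text
clock: 18.9
position: [0.5333, -0.148, 0.0063]
eef_rot: [-0.005, 2.218, -2.219]
contact_force: [-5.5, 0.7, 12.8]
width: 0.519
```

Call:
{"name": "drive_tool", "arguments": {"deltas": [[0, 0, 0, 0, -0.001, 0, 0], [0, 0, 0, 0, 0, 0, 0], [0, 0, 0, 0, 0, 0, 0.54], [0, 0, 0, 0, 0, 0, 0.57], [0, 0, 0, 0, 0, 0, 0.62], [0, 0, 0, 0, 0, 0, 0.7], [0, 0, 0, 0, 0, 0, 0.75], [0, 0, 0, 0, 0, 0, 0.75], [0, 0, 0, 0, 0, 0, 0.75]]}}

```text
clock: 19.8
position: [0.5331, -0.1479, 0.0058]
eef_rot: [-0.006, 2.219, -2.219]
contact_force: [-0.2, -0.4, 0.1]
width: 0.75
```

Call:
{"name": "drive_tool", "arguments": {"deltas": [[0, 0, 0, 0, -0.005, 0, 0.75], [0, 0, 0, 0, -0.01, 0, 0.75], [0, 0, 0, 0, -0.015, 0, 0.75], [0, 0, 0, 0, -0.02, 0, 0.75], [0, 0, 0, 0, -0.03, 0, 0.75], [0, 0, 0, 0, -0.04, 0, 0.75], [0, 0, 0, 0, -0.04, 0, 0.75], [0, 0, 0, 0, -0.03, 0, 0.75], [0, 0, 0, 0, 0, 0, 0.75], [0, 0, 0, 0, 0, 0, 0.75]]}}

```text
clock: 20.8
position: [0.5336, -0.148, 0.1971]
eef_rot: [-0.003, 2.217, -2.218]
contact_force: [-0.6, 0.1, -1.0]
width: 0.749
```

Run:
```python
from h import *
s=sense();print(s['contact_force'],s['position'])
a,ka=cam("scene");b,kb=cam("wrist");print(proj(kb,[.533,-.148,.034]))
cv2.imwrite("pics/f1.png",cv2.resize(np.hstack([a,b]),(800,300)))
```

```text
[-0.57213195  0.09126199 -0.9830962 ] [ 0.5335873  -0.14804608  0.19709064]
(np.float64(277.2707140374347), np.float64(195.9088755432732))
```

View pics/f1.png

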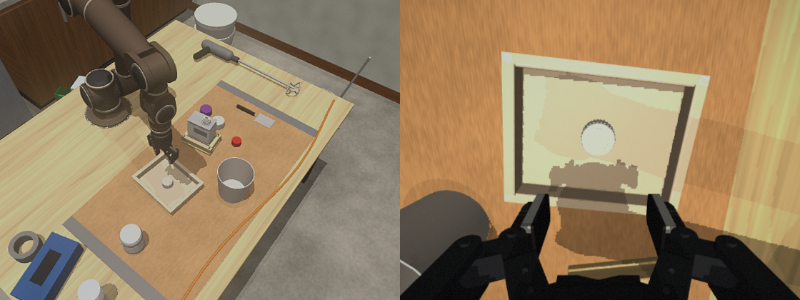

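The cap stands upright in the middle of the tray, at wrist pixel (599,138) in the viewed picture. That matches the predicted position, the fingers are clear, and the tray and the other objects look unmoved.

```bash
python3 -c "
from station import robot
print(robot.finish_job())"
```

```text
the job is handed in; nothing more can be done
None
```

The cap is off the tin and standing upright near the centre of the tray, released. I handed the job in at about 21 s of the 61 s allowed; `finish_job` gives no verdict.

- **Opening:** I gripped the shell and pressed until the teeth dropped in. I then turned it anticlockwise at a steady 16.5–19.3 N while following the thread's 2.4 mm climb.
- **Free turn:** From the climb and the turn angle I estimate the inner cap ended about 75–85° round, though I could not measure its angle directly. The pull while lifting was at most about 1.6 N, so it was not forced up while threaded.
- **Setting down:** The cap touched the tray floor with the tool at about 6.5 mm and was still gripped. The last 1 mm step pressed it to 12.8 N, more than I intended, so I backed off 1 mm before letting go.
- **Final checks:** The last pictures show the cap upright where predicted, the fingers about 0.19 m clear, and the tray, pail, can and scraper apparently unmoved. I judged that last point by eye and did not measure it. No check failed or disagreed.

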